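# Roll a returned die up the sloped gutter to its end stop

## Task

Nudge the steel die that stands on edge at the bottom of the sloped gutter up the gutter, pushing it from behind with a fingertip, until it is at the yellow end stop and the red anti-rollback dog has sprung up behind it; then let go and leave it parked there. Keep the finger behind it all the way so that it neither shoots ahead nor runs back down, and do not grip it, lift it or carry it. Leave the other things on the bench where they are.

Things in the scene. Friction and masses are not known exactly. Their poses are not given: they have to be found in the camera images.
- gutter: Fixed gutter: green steel channel 400 mm long, 40 mm wide (32 inside), on trestles and a dark 420 x 100 mm base plate. Origin: mid-length of the plate's underside, on the bench. x level, the way the channel climbs (seen from above roughly to +y, the robot's left), y across, z up. Floor climbs 0.14 rad to +x, 78 mm above the bench at mid-length; walls stand 18 mm above the floor.
- bottom (a point): Point in the gutter where the die's centre is at the start, 32 mm above the channel floor, the die resting on a lip 12 mm high at the low end. x axis along the floor, uphill; z square to the floor. Fingertips held 25 to 40 mm above the floor clear walls, lip and dog and push the die near the height of its centre.
- parked (a point): Point in the gutter where the die's centre is when it touches the end stop, 32 mm above the floor, 303 mm up the slope from point bottom. x along the floor, uphill; y across; z square to the floor. The yellow stop plate, with a rubber facing, is 44 mm wide and reaches 56 mm above the floor. Let go there, the die settles back about 12 mm on to the raised dog.
- die_center (a point): Centre of the die to be rolled: a solid steel disc of 64 mm diameter and 28 mm thickness, about 0.7 kg, lightly oiled, standing on edge in the channel with 2 mm play to either side. Its y axis is the axis of the disc (level, across the gutter). A push of 1 to 2 N rolls it up; it runs back down the slope if let go below the dog.
- dog (a joint): Hinge of the red anti-rollback dog, rad: 0 = standing, 1.42 = folded flush with the floor. A light spring-loaded tongue 10 mm wide in a slot of the channel floor: the die pushes it over uphill (about 1 N) and rolls over it; it springs up by itself behind the die once that is within about 5 mm of the end stop. It cannot fold downhill, so it holds the die.
- dog_tip (a point): Tip of the dog: standing, it is 14 mm above the channel floor and 40 mm downhill of point parked, measured along the floor.
- spare_die: Bystander: small steel die lying flat, 50 mm diameter, 22 mm high; origin at the centre of its underside.
- backer: Bystander: dark steel backer ring lying flat, 68 mm outside, 20 mm high; origin at the centre of its underside.
- calliper: Bystander: digital calliper lying flat, about 200 mm long along its x, 12 mm high; origin on its underside near its slider.
- spray: Bystander: spray can with blue label and red cap, 52 mm diameter, 150 mm high; origin at the centre of its underside.
- mallet: Bystander: brass-headed hammer lying along its x, 220 mm long.
- tape: Bystander: roll of paper tape lying flat, 90 mm outside, 24 mm high; origin at the centre of its underside.
- spanner: Bystander: steel spanner lying along its x, 160 mm long.
- die: The same die as a body (origin at its centre; it turns about its y axis as it rolls).

How it is judged:
On the way:
1. the die has been rolled up to the end stop (within 8 mm of it) and the dog stands up behind it (x of die_center in the frame of parked between -0.008 and 0.003 m and y of die_center in the frame of parked between -0.006 and 0.006 m and z of die_center in the frame of parked between -0.004 and 0.004 m and value of joint dog below 0.15 rad), for 0.05 s.
At the end, for the whole second after the job is handed in: The die stands on edge on the channel floor (within 4 mm) between the raised dog (joint under 0.15 rad) and the end stop, its centre 16 mm or less below the stop-contact point site parked, at rest and upright, with nothing of the robot touching it (x of die_center in the frame of parked between -0.016 and 0.003 m and y of die_center in the frame of parked between -0.006 and 0.006 m and z of die_center in the frame of parked between -0.004 and 0.004 m and value of joint dog below 0.15 rad and angle between the y axis of die and the y axis of gutter, either way round below 0.15 rad and linear speed of die below 0.02 m/s and angular speed of die below 0.5 rad/s).
It fails at once if the die was lifted off the channel floor by more than 8 mm (z of die_center in the frame of parked above 0.008 m).
It fails at once if the die was flung or ran back down the gutter (faster than 0.35 m/s) (linear speed of die above 0.35 m/s).
It fails at once if the die was gripped or jammed hard (over 38 N from the fingers) (contact force between the fingers and die above 38 N).
It fails at once if another thing on the bench was shifted by more than 20 mm (distance of any of spare_die, backer, calliper, spray, mallet, tape, spanner from where it was at the start of the episode above 0.02 m).
It also fails if it takes over 46 s, if anything falls off the work surface, if the arm or the gripper's body presses on something with over 40 N, if the wrist force passes 120 N, or if a joint passes its speed limit or range.

## Robot

A 6-joint arm with a two-finger parallel gripper is mounted at the origin on the work surface. World frame = base frame: x ahead of the robot, y to its left, z up, the work surface at z = 0. Lengths are in m, angles in rad, forces in N, time in s.
With the tool pointing down it reaches from about 0.35 to 0.925 m from the base axis. Payload 6.4 kg.
Tool frame: the origin (TCP) lies midway between the tips of the shut fingers; the grasp point (between the pads) lies 19 mm behind it; z points along the fingers, y is the direction in which the jaws open and shut (so a half turn about z gives the same grasp; the last joint's range is limited). The gripper opens to 94 mm and grips with 3 to 60 N. Pads are 16 mm wide; open, the fingers measure 119 mm over their backs; the gripper's body (75 mm by 177 mm) begins 78 mm behind the grasp point.
Start: joints at [-1.352, 0.245, 1.558, -0, 1.339, -0.174], TCP at [0.249, -0.601, 0.205] pointing down, gripper open.
Joint ranges: [-3.13, 3.13], [-1.02, 2.26], [0.13, 2.54], [-0.95, 4.09], [0.21, 2.88], [-2.74, 2.74]. Speed limits (rad/s): [2.57, 2.57, 3.14, 3.14, 3.14, 3.14].

## Interface

Orientations are given as a unit quaternion [x, y, z, w].
In Python, from workcell import manip gives the robot as it stands. The module is installed in compiled form; this text tells all that it offers.
- The arm moves only by the tool carry_out, never from a script. Its argument "steps" is a list of rows, each an object of numbers: "tx", "ty", "tz": the shift along the world's x, y, z each as a share of 0.3 m, from -1 to 1; "rx", "ry", "rz": the turn, a rotation vector about the world's x, y, z each as a share of 2 rad, from -1 to 1; "grip": the gripper command: -1 is shut, 1 is fully open, values between are in proportion. In form: [{"tx": .., "ty": .., "tz": .., "rx": .., "ry": .., "rz": .., "grip": ..}, ...]. A call has 1 to 20 rows; each row is the pose to reach, as a shift and turn from the pose measured when the call began; what a row does not reach only later rows make up. A row lasts 1/12 s, in which the tool goes at most 41.7 mm and 7.16 degrees, less where a joint would pass 70% of its speed; a pose out of reach is approached as far as the arm can. A call with a number of a shift or a turn outside -1 to 1 is refused whole. A call with a gripper value outside its range is refused whole. The fingers move at their own pace and stop on an object; "force" is the grip in N (left out, the last holds). Time passes only in rows, so rows that repeat a pose let the fingers close. It gives the time, the measured TCP pose, the force and the opening at its end, in the units of the state.
- manip.read_state(): the state, without advancing time (a new reading comes with each control period).
- manip.read_camera(name): name is "scene" or "top"; returns a dict with "color" (420x560x3 uint8, blue, green, red), "fx", "fy", "cx", "cy" (pixels), "R" (3x3) and "t" (3): a world point X has camera coordinates R X + t. Camera axes: x right, y down, z forward; pixel columns grow to the right and rows downward; lengths in m; the calibration is good to about 2 mm. A picture is of the moment at which its call begins. There is no depth.
- manip.close_job(): hands the job in, once; it reports no verdict.
The state is a dict: "t": time; "joint_positions": joint angles; "qvel": joint speeds; "effort": joint torques, N m; "tool_pos": TCP position; "tool_rot": TCP orientation; "contact_force": force on the tool from outside, world axes, zero at the start; "wrist_torque": the same for the moment, N m; "finger_gap": finger opening in m.
Only numpy, scipy, OpenCV 4.12 (cv2) and the standard library are available. Lean on these libraries where they do the work, as an engineer would, in place of code of your own. Each camera call takes 0.05 s, during which the arm holds its last target. There are 200 camera calls.

## Working session

There is one attempt and no reset: what is moved stays moved. The work goes in short steps, Python scripts to look and compute and a tool call to move; the robot and the scene stay as the last step left them, time stands still between calls to the robot, and variables do not carry over. Pictures are saved under pics/ and viewed, on a budget of 10 in all, crops included, one or two more only if the job needs it, and the job is handed in when it is done.

Besides the shell and the picture viewer there is one more tool, called in YAML: its name, and indented under it one key for each argument. carry_out: Moves the arm, as the interface text tells. Shift numbers are shares of 0.3 m and turn numbers shares of 2 rad, none past 1 either way. Its arguments: {"type":"object","properties":{"steps":{"type":"array"},"force":{"type":"number"}},"required":["steps"]}

```bash
mkdir -p pics; cat > h.py <<'E'
import numpy as np, cv2
from workcell import manip
def ray(c,u,v):
    d=np.array([(u-c['cx'])/c['fx'],(v-c['cy'])/c['fy'],1.]); R=np.array(c['R']);t=np.array(c['t'])
    return -R.T@t, R.T@d
def onz(c,u,v,z):
    o,d=ray(c,u,v); return o+d*(z-o[2])/d[2]
def proj(c,X):
    p=np.array(c['R'])@np.array(X)+np.array(c['t']); return np.array([c['cx']+c['fx']*p[0]/p[2],c['cy']+c['fy']*p[1]/p[2]])
E
python3 - <<'E'
from h import *
for n in('top','scene'):
    c=manip.read_camera(n); cv2.imwrite(f'pics/{n}1.png',c['color']); print(n,c['fx'],c['cx'],c['cy'],np.round(c['R'],3).tolist(),np.round(c['t'],3))
print(manip.read_state())
E
```

```text
top 541.3955667539298 272.81151431492646 209.01771922259817 [[0.014, -1.0, 0.009], [-0.994, -0.015, -0.106], [0.107, -0.007, -0.994]] [0.007 0.563 1.1  ]
scene 385.78894818501556 276.43146306695814 213.00332478245883 [[0.287, 0.958, 0.002], [0.799, -0.238, -0.552], [-0.529, 0.16, -0.834]] [-0.178 -0.379  1.178]
{'t': 0.1, 'joint_positions': array([-1.35208620e+00,  2.45719695e-01,  1.55886759e+00, -1.14640898e-05,
        1.33870921e+00, -1.74109338e-01]), 'qvel': array([ 1.76067718e-03, -3.80802266e-04, -9.55505823e-04,  1.93295701e-03,
        1.24336004e-03, -9.24378298e-06]), 'effort': array([ 8.49505777e-04, -4.16911232e+01, -3.15526915e+01,  6.86350046e-02,
        3.09542532e-02, -5.59447665e-05]), 'tool_pos': array([ 0.24869568, -0.5999632 ,  0.20448444]), 'tool_rot': array([ 9.80772922e-01,  1.95150583e-01, -2.45723463e-05, -8.51580292e-04]), 'contact_force': array([ 0.3832755 , -0.25753327,  0.38844248]), 'wrist_torque': array([-0.00658559,  0.06013583, -0.03981398]), 'finger_gap': 0.09428353175646334}
```

View pics/top1.png

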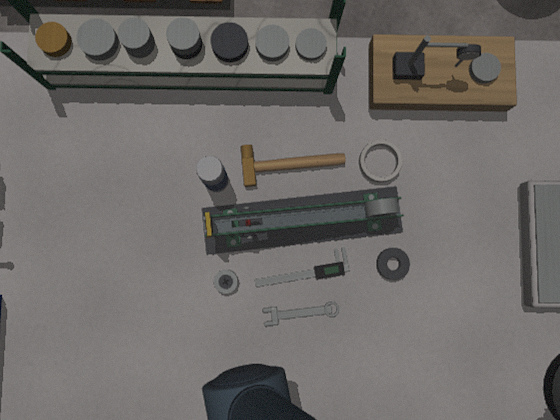

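View pics/scene1.png

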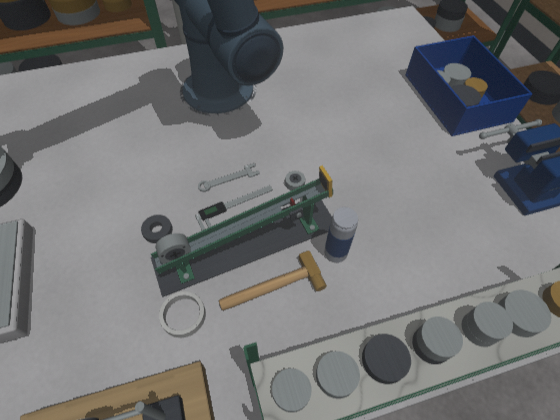

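The top view shows the gutter from the die, at the low end (383,206), to the yellow stop at (208,223). The spray can stands beside the high end at (212,172). I'll enlarge both views to measure.

```bash
python3 - <<'E'
from h import *
a=cv2.imread('pics/top1.png')[165:275,190:420]; b=cv2.imread('pics/scene1.png')[155:295,140:360]
a=cv2.convertScaleAbs(cv2.resize(a,(782,374),interpolation=cv2.INTER_CUBIC),alpha=1.5)
cv2.imwrite('pics/topc.png',a)
b=cv2.convertScaleAbs(cv2.resize(b,None,fx=3.6,fy=3.6,interpolation=cv2.INTER_CUBIC),alpha=1.5); cv2.imwrite('pics/scc.png',b)
E
```

```text
(no output)
```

View pics/topc.png

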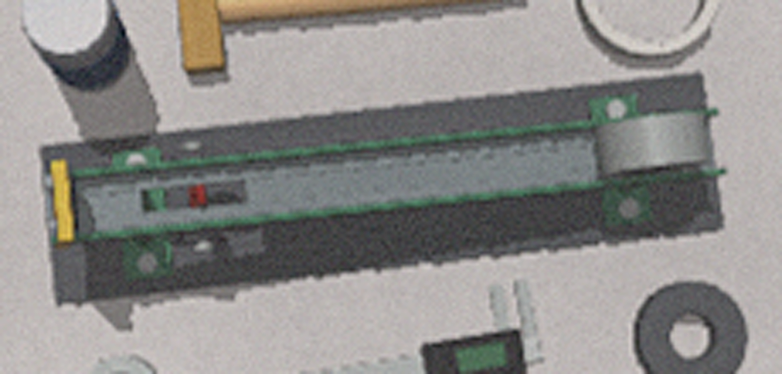

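View pics/scc.png

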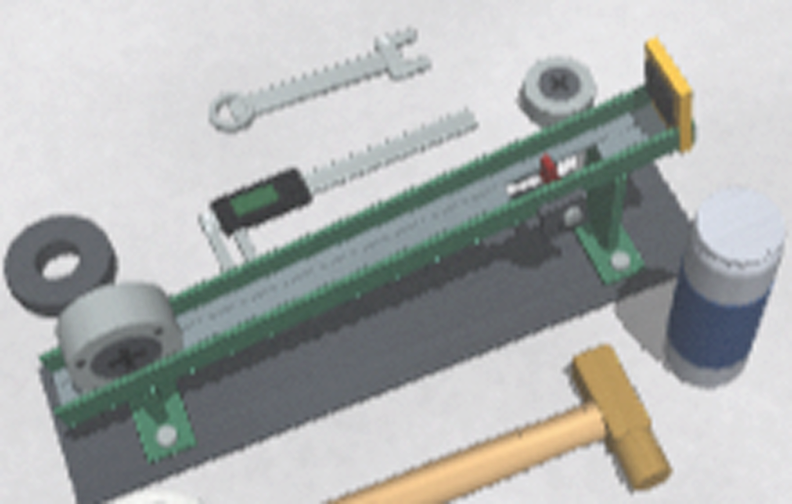

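The crops show the plate corners at (42,147), (702,74), (722,228) and (56,303), the stop at x≈62, the dog at (197,195), and the die from x 597 to 708. I'll work out the gutter frame from these.

```bash
cat > g.py <<'E'
from h import *
top=manip.read_camera('top'); sc=manip.read_camera('scene')
P=np.array([onz(top,190+x/3.4,165+y/3.4,0.008) for x,y in [(42,147),(702,74),(722,228),(56,303)]])
O=P.mean(0)*[1,1,0]
u=(P[0]+P[3]-P[1]-P[2]); u[2]=0; u/=np.linalg.norm(u)
u=u; v=np.cross([0,0,1],u)
s=.14; X=u*np.cos(s)+np.array([0,0,np.sin(s)]); Z=-u*np.sin(s)+np.array([0,0,np.cos(s)])
F0=O+np.array([0,0,.078])
E
python3 - <<'E'
from g import *
print(P.round(4),[np.linalg.norm(P[i]-P[(i+1)%4]).round(4) for i in range(4)]); print('O',O,'u',u,np.arctan2(u[1],u[0]))
f=lambda p:np.round((p-[190,165])*3.4)
for side in(-.018,.018):
  for x in(-.2,.2):
    q=F0+X*x+v*side+Z*.018; print('wall',x,side,f(proj(top,q)),np.round((proj(sc,q)-[140,155])*3.6))
# stop top edge, yellow mask both views
for c,r in((top,(165,275,190,420)),(sc,(155,295,140,360))):
  im=c['color'].astype(int)[r[0]:r[1],r[2]:r[3]]; b,g,rr=im[...,0],im[...,1],im[...,2]
  for nm,m in(('yel',(rr>110)&(g>80)&(b<60)),('red',(rr>80)&(g<50)&(b<50))):
    m=m.astype(np.uint8); n,l,st,ce=cv2.connectedComponentsWithStats(m); 
    for i in range(1,n):
      if st[i,4]>4: print(nm,st[i],ce[i]+[r[2],r[0]])
for x in(-.15,.15,.2): print(x,proj(top,F0+X*x+Z*.056),proj(sc,F0+X*x+Z*.056))
E
```

```text
[[ 0.5647  0.1642  0.008 ]
 [ 0.617  -0.2497  0.008 ]
 [ 0.5201 -0.2612  0.008 ]
 [ 0.4676  0.1529  0.008 ]] [np.float64(0.4173), np.float64(0.0976), np.float64(0.4174), np.float64(0.0977)]
O [ 0.54234345 -0.04845396  0.        ] u [-0.12550574  0.99209289  0.        ] 1.6966339082236321
wall -0.2 -0.018 [719. 112.] [ 51. 406.]
wall 0.2 -0.018 [ 45. 177.] [691. 116.]
wall -0.2 0.018 [727. 171.] [ 36. 354.]
wall 0.2 0.018 [ 51. 240.] [663.  73.]
yel [ 53   0  12  20 160] [248.5     173.89375]
yel [15 47  6 24 92] [207.69565217 223.51086957]
red [58 55  2  4  8] [248.5 221.5]
yel [187  24   5  14  26] [329.73076923 185.19230769]
red [151  44   3   3   5] [291.8 200.2]
-0.15 [385.7062961  206.58119184] [168.33986496 241.97226187]
0.15 [231.7330384  221.77589652] [305.99586809 180.37491456]
0.2 [204.63396904 224.45014244] [327.85339423 170.59426135]
```

```bash
python3 - <<'E'
from g import *
# dog tip & die along-slope estimates from pixel columns/rows of ray intersect with mid plane of gutter (normal v)
def onmid(c,px):
    o,d=ray(c,*px); q=o+d*((F0-o)@v)/(d@v); r=q-F0; return (r@X).round(4),(r@Z).round(4)
print('scene dog',onmid(sc,(291.8,199.5)), 'stop', onmid(sc,(140+672/3.6,155+92/3.6)))
for h in(.007,.012):
  for x in(.10,.115,.13): print(h,x,proj(top,F0+X*x+Z*h))
for xb in(-.150,-.146,-.142):
  t=np.linspace(0,6.28,100); q=[proj(top,F0+X*(xb+.032*np.cos(a))+Z*(.032+.032*np.sin(a))) for a in t]
  print(xb,(np.min(q,0)[0]-190)*3.4,(np.max(q,0)[0]-190)*3.4)
s=manip.read_state()['tool_pos']
for x in(-.218,-.150,.155):
  q=F0+X*x+Z*.027; print(x,q.round(4),((q-s)/.3).round(3))
print('per mm uphill share',(X*.001/.3).round(6))
E
```

```text
scene dog (np.float64(0.1133), np.float64(0.0106)) stop (np.float64(0.1967), np.float64(0.0225))
0.007 0.1 [255.36877268 221.71223175]
0.007 0.115 [247.76710496 222.46752154]
0.007 0.13 [240.13100712 223.22623224]
0.012 0.1 [255.66592148 221.46089544]
0.012 0.115 [248.02940739 222.21914397]
0.012 0.13 [240.35814336 222.98084291]
-0.15 595.6766677424608 706.73993074526
-0.146 589.1457211261175 700.207399668507
-0.142 582.6070604549891 693.6670724948755
-0.218 [ 0.5699 -0.2664  0.0743] [ 1.071  1.113 -0.436]
-0.15 [ 0.5615 -0.1995  0.0838] [ 1.042  1.336 -0.404]
0.155 [0.5236 0.1001 0.1264] [ 0.916  2.335 -0.262]
per mm uphill share [-0.000414  0.003275  0.000465]
```

carry_out:
  steps:
    - {"tx": 0.3,"ty": 0.15,"tz": 0,"rx": 0,"ry": 0,"rz": 0.06,"grip": -1}
    - {"tx": 0.45,"ty": 0.25,"tz": 0,"rx": 0,"ry": 0,"rz": 0.12,"grip": -1}
    - {"tx": 0.6,"ty": 0.4,"tz": 0,"rx": 0,"ry": 0,"rz": 0.18,"grip": -1}
    - {"tx": 0.75,"ty": 0.5,"tz": 0,"rx": 0,"ry": 0,"rz": 0.24,"grip": -1}
    - {"tx": 0.9,"ty": 0.6,"tz": 0,"rx": 0,"ry": 0,"rz": 0.3,"grip": -1}
    - {"tx": 0.95,"ty": 0.7,"tz": 0,"rx": 0,"ry": 0,"rz": 0.36,"grip": -1}
    - {"tx": 1,"ty": 0.8,"tz": 0,"rx": 0,"ry": 0,"rz": 0.42,"grip": -1}
    - {"tx": 1,"ty": 0.9,"tz": 0,"rx": 0,"ry": 0,"rz": 0.48,"grip": -1}
    - {"tx": 1,"ty": 0.9,"tz": 0,"rx": 0,"ry": 0,"rz": 0.54,"grip": -1}
    - {"tx": 1,"ty": 0.9,"tz": 0,"rx": 0,"ry": 0,"rz": 0.6,"grip": -1}
    - {"tx": 1,"ty": 0.9,"tz": 0,"rx": 0,"ry": 0,"rz": 0.652,"grip": -1}
    - {"tx": 1,"ty": 0.9,"tz": 0,"rx": 0,"ry": 0,"rz": 0.652,"grip": -1}
    - {"tx": 1,"ty": 0.9,"tz": 0,"rx": 0,"ry": 0,"rz": 0.652,"grip": -1}
    - {"tx": 1,"ty": 0.9,"tz": 0,"rx": 0,"ry": 0,"rz": 0.652,"grip": -1}
  force: 20

```text
t: 1.47
tool_pos: [0.5483, -0.3311, 0.205]
tool_rot: [0.662, 0.749, -0.0, -0.0]
contact_force: [-0.6, -0.1, 0.5]
finger_gap: 0.0037
```

carry_out:
  steps:
    - {"tx": 0.036,"ty": 0.108,"tz": 0,"grip": -1}
    - {"tx": 0.072,"ty": 0.206,"tz": 0,"grip": -1}
    - {"tx": 0.072,"ty": 0.206,"tz": -0.08,"grip": -1}
    - {"tx": 0.072,"ty": 0.206,"tz": -0.16,"grip": -1}
    - {"tx": 0.072,"ty": 0.206,"tz": -0.24,"grip": -1}
    - {"tx": 0.072,"ty": 0.206,"tz": -0.32,"grip": -1}
    - {"tx": 0.072,"ty": 0.206,"tz": -0.39,"grip": -1}
    - {"tx": 0.072,"ty": 0.206,"tz": -0.43,"grip": -1}
    - {"tx": 0.072,"ty": 0.206,"tz": -0.43,"grip": -1}
    - {"tx": 0.072,"ty": 0.206,"tz": -0.43,"grip": -1}

```text
$.steps[0]: bad value
```

```bash
cat > st.py <<'E'
from g0 import *
s=manip.read_state(); r=s['tool_pos']-F0
print('t',s['t'],'slope x,y,z mm',(1000*np.array([r@X,r@v,r@Z])).round(1),'F',s['contact_force'].round(2),'gap',s['finger_gap'].round(4),'q',s['joint_positions'].round(2))
E
cat > g0.py <<'E'
from h import *
O=np.array([.54234345,-.04845396,0]);u=np.array([-.12550574,.99209289,0]);v=np.cross([0,0,1],u)
s=.14; X=u*np.cos(s)+np.array([0,0,np.sin(s)]); Z=-u*np.sin(s)+np.array([0,0,np.cos(s)])
F0=O+np.array([0,0,.078])
E
python3 st.py; python3 - <<'E'
from h import *
a=manip.read_camera('top')['color'][165:275,300:440]; b=manip.read_camera('scene')['color'][195:300,110:250]
r=lambda i:cv2.convertScaleAbs(cv2.resize(i,(560,300),interpolation=cv2.INTER_CUBIC),alpha=1.5)
cv2.imwrite('pics/c3.png',np.vstack([r(a),r(b)]))
E
```

```text
Traceback (most recent call last):
  File "st.py", line 3, in <module>
    print('t',s['t'],'slope x,y,z mm',(1000*np.array([r@X,r@v,r@Z])).round(1),'F',s['contact_force'].round(2),'gap',s['finger_gap'].round(4),'q',s['joint_positions'].round(2))
                                                                                                                    ^^^^^^^^^^^^^^^^^^^^^
AttributeError: 'float' object has no attribute 'round'
```

View pics/c3.png

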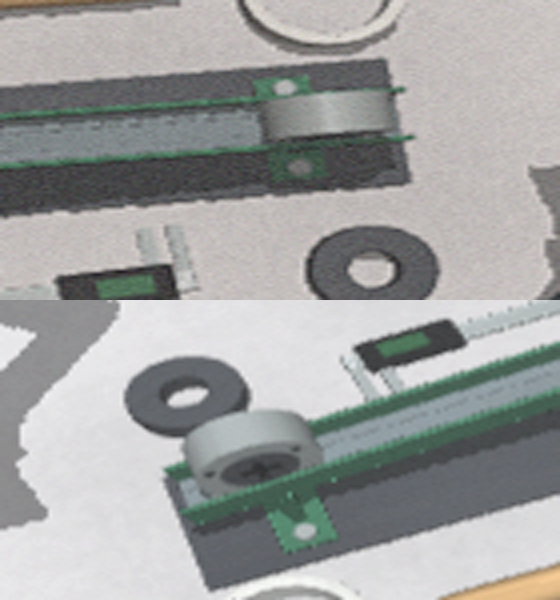

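The move call was refused because every row needs all the keys. So this picture only shows the die unmoved and the gripper still away from it. I'll resend with full rows.

carry_out:
  steps:
    - {"tx": 0.036,"ty": 0.108,"tz": 0,"rx": 0,"ry": 0,"rz": 0,"grip": -1}
    - {"tx": 0.072,"ty": 0.206,"tz": 0,"rx": 0,"ry": 0,"rz": 0,"grip": -1}
    - {"tx": 0.072,"ty": 0.206,"tz": 0,"rx": 0,"ry": 0,"rz": 0,"grip": -1}
    - {"tx": 0.072,"ty": 0.206,"tz": -0.08,"rx": 0,"ry": 0,"rz": 0,"grip": -1}
    - {"tx": 0.072,"ty": 0.206,"tz": -0.16,"rx": 0,"ry": 0,"rz": 0,"grip": -1}
    - {"tx": 0.072,"ty": 0.206,"tz": -0.24,"rx": 0,"ry": 0,"rz": 0,"grip": -1}
    - {"tx": 0.072,"ty": 0.206,"tz": -0.32,"rx": 0,"ry": 0,"rz": 0,"grip": -1}
    - {"tx": 0.072,"ty": 0.206,"tz": -0.39,"rx": 0,"ry": 0,"rz": 0,"grip": -1}
    - {"tx": 0.072,"ty": 0.206,"tz": -0.43,"rx": 0,"ry": 0,"rz": 0,"grip": -1}
    - {"tx": 0.072,"ty": 0.206,"tz": -0.43,"rx": 0,"ry": 0,"rz": 0,"grip": -1}

```text
t: 2.4
tool_pos: [0.5675, -0.2692, 0.0727]
tool_rot: [0.663, 0.749, -0.001, -0.003]
contact_force: [-0.2, -0.2, 0.4]
finger_gap: 0.0005
```

```bash
sed -i "s/s\['finger_gap'\].round(4)/s['finger_gap']/" st.py; python3 st.py; python3 - <<'E'
from h import *
a=manip.read_camera('top')['color'][165:275,300:440]; b=manip.read_camera('scene')['color'][195:300,110:250]
r=lambda i:cv2.convertScaleAbs(cv2.resize(i,(560,300),interpolation=cv2.INTER_CUBIC),alpha=1.5)
cv2.imwrite('pics/c4.png',np.vstack([r(a),r(b)]))
E
```

```text
t 2.4 slope x,y,z mm [-220.7    2.7   25.8] F [-0.25 -0.24  0.36] gap 0.0005232662582625254 q [-0.62  0.35  1.69 -0.    1.11 -0.74]
```

View pics/c4.png

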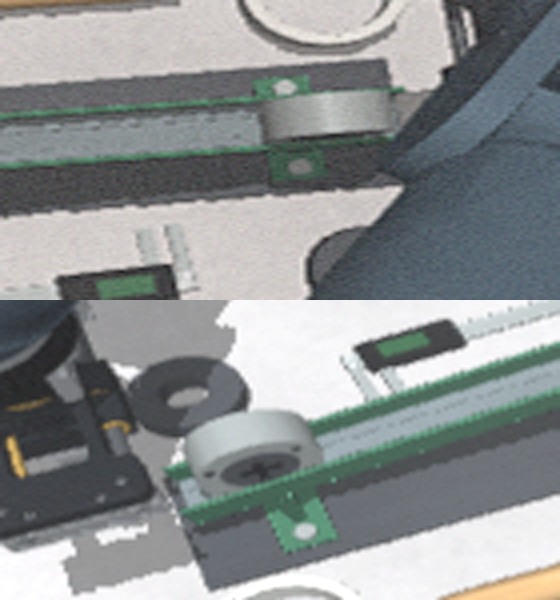

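The finger is behind the low end and clear of the die (die in the lower view at about (250,455)). I'll close in gently.

carry_out:
  steps:
    - {"tx": 0.002,"ty": 0.015,"tz": 0.006,"rx": 0,"ry": 0,"rz": 0,"grip": -1}
    - {"tx": 0.002,"ty": 0.03,"tz": 0.01,"rx": 0,"ry": 0,"rz": 0,"grip": -1}
    - {"tx": 0.002,"ty": 0.045,"tz": 0.013,"rx": 0,"ry": 0,"rz": 0,"grip": -1}
    - {"tx": 0.001,"ty": 0.06,"tz": 0.015,"rx": 0,"ry": 0,"rz": 0,"grip": -1}
    - {"tx": 0.001,"ty": 0.07,"tz": 0.016,"rx": 0,"ry": 0,"rz": 0,"grip": -1}
    - {"tx": 0,"ty": 0.078,"tz": 0.017,"rx": 0,"ry": 0,"rz": 0,"grip": -1}
    - {"tx": 0,"ty": 0.083,"tz": 0.018,"rx": 0,"ry": 0,"rz": 0,"grip": -1}
    - {"tx": 0,"ty": 0.087,"tz": 0.0185,"rx": 0,"ry": 0,"rz": 0,"grip": -1}
    - {"tx": -0.001,"ty": 0.091,"tz": 0.019,"rx": 0,"ry": 0,"rz": 0,"grip": -1}
    - {"tx": -0.001,"ty": 0.095,"tz": 0.02,"rx": 0,"ry": 0,"rz": 0,"grip": -1}
    - {"tx": -0.002,"ty": 0.099,"tz": 0.0205,"rx": 0,"ry": 0,"rz": 0,"grip": -1}
    - {"tx": -0.002,"ty": 0.103,"tz": 0.021,"rx": 0,"ry": 0,"rz": 0,"grip": -1}
    - {"tx": -0.003,"ty": 0.107,"tz": 0.0215,"rx": 0,"ry": 0,"rz": 0,"grip": -1}
    - {"tx": -0.003,"ty": 0.111,"tz": 0.022,"rx": 0,"ry": 0,"rz": 0,"grip": -1}
    - {"tx": -0.004,"ty": 0.115,"tz": 0.0225,"rx": 0,"ry": 0,"rz": 0,"grip": -1}
    - {"tx": -0.005,"ty": 0.119,"tz": 0.023,"rx": 0,"ry": 0,"rz": 0,"grip": -1}
    - {"tx": -0.005,"ty": 0.123,"tz": 0.0235,"rx": 0,"ry": 0,"rz": 0,"grip": -1}

```text
t: 3.92
tool_pos: [0.5684, -0.2335, 0.0837]
tool_rot: [0.663, 0.749, -0.0, 0.0]
contact_force: [-0.2, -1.8, 1.3]
finger_gap: 0.0003
```

```bash
python3 st.py; cat > die.py <<'E'
# dark-grey die face is hard to segment: difference of scene view against the picture before contact, plus saved crop
from g0 import *
import sys
c=manip.read_camera('scene'); cv2.imwrite(f'pics/{sys.argv[1]}.png',cv2.convertScaleAbs(cv2.resize(c['color'][130:300,110:370],(780,510),interpolation=cv2.INTER_CUBIC),alpha=1.5))
E
python3 die.py d5
```

```text
t 3.9167 slope x,y,z mm [-184.2   -2.6   31.7] F [-0.23 -1.84  1.34] gap 0.0002911497660990939 q [-0.57  0.3   1.73 -0.    1.11 -0.7 ]
```

View pics/d5.png

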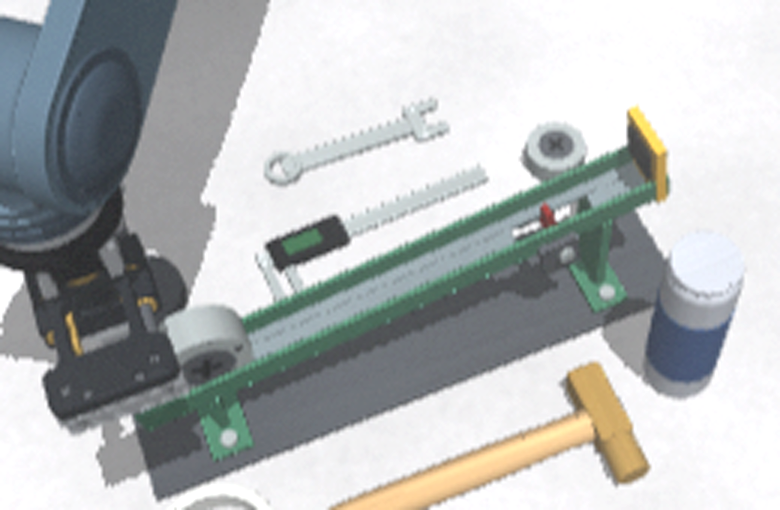

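The picture shows the fingertip on the back of the die at (190,370), with about 1.8 N of contact force. Next I'll push along the slope at about 36 mm/s, trimming height and side offset.

carry_out:
  steps:
    - {"tx": -0.0015,"ty": 0.008,"tz": 0.0,"rx": 0,"ry": 0,"rz": 0,"grip": -1}
    - {"tx": -0.003,"ty": 0.018,"tz": 0.001,"rx": 0,"ry": 0,"rz": 0,"grip": -1}
    - {"tx": -0.005,"ty": 0.028,"tz": 0.002,"rx": 0,"ry": 0,"rz": 0,"grip": -1}
    - {"tx": -0.0065,"ty": 0.038,"tz": 0.003,"rx": 0,"ry": 0,"rz": 0,"grip": -1}
    - {"tx": -0.008,"ty": 0.048,"tz": 0.004,"rx": 0,"ry": 0,"rz": 0,"grip": -1}
    - {"tx": -0.01,"ty": 0.058,"tz": 0.005,"rx": 0,"ry": 0,"rz": 0,"grip": -1}
    - {"tx": -0.0115,"ty": 0.068,"tz": 0.006,"rx": 0,"ry": 0,"rz": 0,"grip": -1}
    - {"tx": -0.013,"ty": 0.078,"tz": 0.007,"rx": 0,"ry": 0,"rz": 0,"grip": -1}
    - {"tx": -0.015,"ty": 0.088,"tz": 0.0075,"rx": 0,"ry": 0,"rz": 0,"grip": -1}
    - {"tx": -0.0165,"ty": 0.098,"tz": 0.008,"rx": 0,"ry": 0,"rz": 0,"grip": -1}
    - {"tx": -0.018,"ty": 0.108,"tz": 0.009,"rx": 0,"ry": 0,"rz": 0,"grip": -1}
    - {"tx": -0.02,"ty": 0.118,"tz": 0.01,"rx": 0,"ry": 0,"rz": 0,"grip": -1}
    - {"tx": -0.0215,"ty": 0.128,"tz": 0.0105,"rx": 0,"ry": 0,"rz": 0,"grip": -1}
    - {"tx": -0.023,"ty": 0.138,"tz": 0.011,"rx": 0,"ry": 0,"rz": 0,"grip": -1}
    - {"tx": -0.025,"ty": 0.148,"tz": 0.012,"rx": 0,"ry": 0,"rz": 0,"grip": -1}
    - {"tx": -0.0265,"ty": 0.158,"tz": 0.013,"rx": 0,"ry": 0,"rz": 0,"grip": -1}
    - {"tx": -0.028,"ty": 0.168,"tz": 0.0135,"rx": 0,"ry": 0,"rz": 0,"grip": -1}
    - {"tx": -0.03,"ty": 0.178,"tz": 0.0145,"rx": 0,"ry": 0,"rz": 0,"grip": -1}
    - {"tx": -0.0315,"ty": 0.188,"tz": 0.015,"rx": 0,"ry": 0,"rz": 0,"grip": -1}
    - {"tx": -0.033,"ty": 0.196,"tz": 0.016,"rx": 0,"ry": 0,"rz": 0,"grip": -1}

```text
t: 5.63
tool_pos: [0.5583, -0.1738, 0.0884]
tool_rot: [0.663, 0.749, -0.0, -0.0]
contact_force: [-0.0, -2.1, 1.5]
finger_gap: 0.0002
```

```bash
python3 st.py
```

```text
t 5.6333 slope x,y,z mm [-1.237e+02 -1.000e-01  2.790e+01] F [-0.05 -2.07  1.51] gap 0.00021858862219138414 q [-0.5   0.23  1.81 -0.    1.11 -0.62]
```

carry_out:
  steps:
    - {"tx": -0.001,"ty": 0.008,"tz": 0.001,"rx": 0,"ry": 0,"rz": 0,"grip": -1}
    - {"tx": -0.002,"ty": 0.018,"tz": 0.0025,"rx": 0,"ry": 0,"rz": 0,"grip": -1}
    - {"tx": -0.0035,"ty": 0.028,"tz": 0.004,"rx": 0,"ry": 0,"rz": 0,"grip": -1}
    - {"tx": -0.005,"ty": 0.038,"tz": 0.0055,"rx": 0,"ry": 0,"rz": 0,"grip": -1}
    - {"tx": -0.006,"ty": 0.048,"tz": 0.007,"rx": 0,"ry": 0,"rz": 0,"grip": -1}
    - {"tx": -0.007,"ty": 0.058,"tz": 0.008,"rx": 0,"ry": 0,"rz": 0,"grip": -1}
    - {"tx": -0.0085,"ty": 0.068,"tz": 0.0095,"rx": 0,"ry": 0,"rz": 0,"grip": -1}
    - {"tx": -0.01,"ty": 0.078,"tz": 0.011,"rx": 0,"ry": 0,"rz": 0,"grip": -1}
    - {"tx": -0.011,"ty": 0.088,"tz": 0.0125,"rx": 0,"ry": 0,"rz": 0,"grip": -1}
    - {"tx": -0.0125,"ty": 0.098,"tz": 0.014,"rx": 0,"ry": 0,"rz": 0,"grip": -1}
    - {"tx": -0.0135,"ty": 0.108,"tz": 0.0155,"rx": 0,"ry": 0,"rz": 0,"grip": -1}
    - {"tx": -0.015,"ty": 0.118,"tz": 0.017,"rx": 0,"ry": 0,"rz": 0,"grip": -1}
    - {"tx": -0.016,"ty": 0.128,"tz": 0.018,"rx": 0,"ry": 0,"rz": 0,"grip": -1}
    - {"tx": -0.0175,"ty": 0.138,"tz": 0.0195,"rx": 0,"ry": 0,"rz": 0,"grip": -1}
    - {"tx": -0.0185,"ty": 0.148,"tz": 0.021,"rx": 0,"ry": 0,"rz": 0,"grip": -1}
    - {"tx": -0.02,"ty": 0.158,"tz": 0.0225,"rx": 0,"ry": 0,"rz": 0,"grip": -1}
    - {"tx": -0.021,"ty": 0.168,"tz": 0.024,"rx": 0,"ry": 0,"rz": 0,"grip": -1}
    - {"tx": -0.0225,"ty": 0.178,"tz": 0.0255,"rx": 0,"ry": 0,"rz": 0,"grip": -1}
    - {"tx": -0.024,"ty": 0.188,"tz": 0.0265,"rx": 0,"ry": 0,"rz": 0,"grip": -1}
    - {"tx": -0.025,"ty": 0.197,"tz": 0.028,"rx": 0,"ry": 0,"rz": 0,"grip": -1}

```text
t: 7.3
tool_pos: [0.5506, -0.1144, 0.0967]
tool_rot: [0.663, 0.749, -0.0, -0.0]
contact_force: [0.0, -2.6, 0.4]
finger_gap: 0.0009
```

```bash
python3 st.py
```

```text
t 7.3 slope x,y,z mm [-63.2   0.   27.8] F [ 0.03 -2.59  0.36] gap 0.0008633897358797857 q [-0.41  0.17  1.86  0.    1.11 -0.53]
```

carry_out:
  steps:
    - {"tx": -0.001,"ty": 0.008,"tz": 0.001,"rx": 0,"ry": 0,"rz": 0,"grip": -1}
    - {"tx": -0.002,"ty": 0.018,"tz": 0.0025,"rx": 0,"ry": 0,"rz": 0,"grip": -1}
    - {"tx": -0.0035,"ty": 0.028,"tz": 0.004,"rx": 0,"ry": 0,"rz": 0,"grip": -1}
    - {"tx": -0.005,"ty": 0.038,"tz": 0.0055,"rx": 0,"ry": 0,"rz": 0,"grip": -1}
    - {"tx": -0.006,"ty": 0.048,"tz": 0.007,"rx": 0,"ry": 0,"rz": 0,"grip": -1}
    - {"tx": -0.007,"ty": 0.058,"tz": 0.008,"rx": 0,"ry": 0,"rz": 0,"grip": -1}
    - {"tx": -0.0085,"ty": 0.068,"tz": 0.0095,"rx": 0,"ry": 0,"rz": 0,"grip": -1}
    - {"tx": -0.01,"ty": 0.078,"tz": 0.011,"rx": 0,"ry": 0,"rz": 0,"grip": -1}
    - {"tx": -0.011,"ty": 0.088,"tz": 0.0125,"rx": 0,"ry": 0,"rz": 0,"grip": -1}
    - {"tx": -0.0125,"ty": 0.098,"tz": 0.014,"rx": 0,"ry": 0,"rz": 0,"grip": -1}
    - {"tx": -0.0135,"ty": 0.108,"tz": 0.0155,"rx": 0,"ry": 0,"rz": 0,"grip": -1}
    - {"tx": -0.015,"ty": 0.118,"tz": 0.017,"rx": 0,"ry": 0,"rz": 0,"grip": -1}
    - {"tx": -0.016,"ty": 0.128,"tz": 0.018,"rx": 0,"ry": 0,"rz": 0,"grip": -1}
    - {"tx": -0.0175,"ty": 0.138,"tz": 0.0195,"rx": 0,"ry": 0,"rz": 0,"grip": -1}
    - {"tx": -0.0185,"ty": 0.148,"tz": 0.021,"rx": 0,"ry": 0,"rz": 0,"grip": -1}
    - {"tx": -0.02,"ty": 0.158,"tz": 0.0225,"rx": 0,"ry": 0,"rz": 0,"grip": -1}
    - {"tx": -0.021,"ty": 0.168,"tz": 0.024,"rx": 0,"ry": 0,"rz": 0,"grip": -1}
    - {"tx": -0.0225,"ty": 0.178,"tz": 0.0255,"rx": 0,"ry": 0,"rz": 0,"grip": -1}
    - {"tx": -0.024,"ty": 0.188,"tz": 0.0265,"rx": 0,"ry": 0,"rz": 0,"grip": -1}
    - {"tx": -0.025,"ty": 0.197,"tz": 0.028,"rx": 0,"ry": 0,"rz": 0,"grip": -1}

```text
t: 8.97
tool_pos: [0.543, -0.0549, 0.1051]
tool_rot: [0.663, 0.749, -0.0, -0.001]
contact_force: [0.8, -2.5, 2.2]
finger_gap: 0.0007
```

```bash
python3 st.py; python3 die.py d8
```

```text
t 8.9667 slope x,y,z mm [-2.6  0.1 27.8] F [ 0.83 -2.5   2.2 ] gap 0.0006722443889996209 q [-0.31  0.12  1.9   0.    1.13 -0.43]
```

View pics/d8.png

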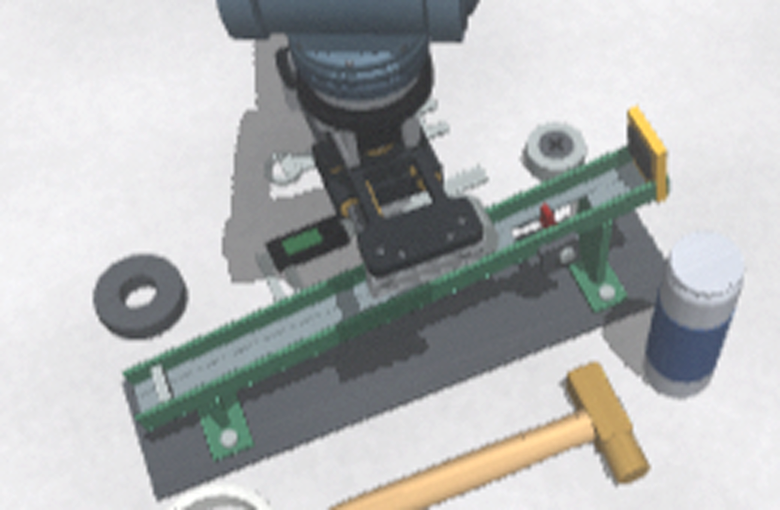

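The die is ahead of the gripper, its edge at about (490,225), and the dog is still standing at (547,215). From here I'll push at 24 mm/s over the dog.

carry_out:
  steps:
    - {"tx": -0.001,"ty": 0.007,"tz": 0.001,"rx": 0,"ry": 0,"rz": 0,"grip": -1}
    - {"tx": -0.002,"ty": 0.015,"tz": 0.002,"rx": 0,"ry": 0,"rz": 0,"grip": -1}
    - {"tx": -0.003,"ty": 0.023,"tz": 0.003,"rx": 0,"ry": 0,"rz": 0,"grip": -1}
    - {"tx": -0.004,"ty": 0.031,"tz": 0.0045,"rx": 0,"ry": 0,"rz": 0,"grip": -1}
    - {"tx": -0.005,"ty": 0.039,"tz": 0.0055,"rx": 0,"ry": 0,"rz": 0,"grip": -1}
    - {"tx": -0.006,"ty": 0.047,"tz": 0.0065,"rx": 0,"ry": 0,"rz": 0,"grip": -1}
    - {"tx": -0.007,"ty": 0.055,"tz": 0.008,"rx": 0,"ry": 0,"rz": 0,"grip": -1}
    - {"tx": -0.008,"ty": 0.063,"tz": 0.009,"rx": 0,"ry": 0,"rz": 0,"grip": -1}
    - {"tx": -0.009,"ty": 0.071,"tz": 0.01,"rx": 0,"ry": 0,"rz": 0,"grip": -1}
    - {"tx": -0.01,"ty": 0.079,"tz": 0.011,"rx": 0,"ry": 0,"rz": 0,"grip": -1}
    - {"tx": -0.011,"ty": 0.087,"tz": 0.0125,"rx": 0,"ry": 0,"rz": 0,"grip": -1}
    - {"tx": -0.012,"ty": 0.095,"tz": 0.0135,"rx": 0,"ry": 0,"rz": 0,"grip": -1}
    - {"tx": -0.013,"ty": 0.103,"tz": 0.0145,"rx": 0,"ry": 0,"rz": 0,"grip": -1}
    - {"tx": -0.014,"ty": 0.111,"tz": 0.016,"rx": 0,"ry": 0,"rz": 0,"grip": -1}
    - {"tx": -0.015,"ty": 0.119,"tz": 0.017,"rx": 0,"ry": 0,"rz": 0,"grip": -1}
    - {"tx": -0.016,"ty": 0.127,"tz": 0.018,"rx": 0,"ry": 0,"rz": 0,"grip": -1}
    - {"tx": -0.017,"ty": 0.135,"tz": 0.019,"rx": 0,"ry": 0,"rz": 0,"grip": -1}
    - {"tx": -0.018,"ty": 0.143,"tz": 0.0205,"rx": 0,"ry": 0,"rz": 0,"grip": -1}
    - {"tx": -0.019,"ty": 0.151,"tz": 0.0215,"rx": 0,"ry": 0,"rz": 0,"grip": -1}
    - {"tx": -0.02,"ty": 0.159,"tz": 0.0225,"rx": 0,"ry": 0,"rz": 0,"grip": -1}

```text
t: 10.68
tool_pos: [0.5372, -0.007, 0.1122]
tool_rot: [0.663, 0.749, -0.0, -0.0]
contact_force: [0.7, -4.9, 1.7]
finger_gap: 0.0007
```

```bash
python3 st.py
```

```text
t 10.6833 slope x,y,z mm [46.2 -0.1 28. ] F [ 0.71 -4.9   1.65] gap 0.0007487245753466403 q [-0.22  0.09  1.92 -0.    1.14 -0.35]
```

Force has risen to 4.9 N, so the dog is being pushed over, about where I expected it. Another 40 mm.

carry_out:
  steps:
    - {"tx": -0.001,"ty": 0.007,"tz": 0.001,"rx": 0,"ry": 0,"rz": 0,"grip": -1}
    - {"tx": -0.002,"ty": 0.014,"tz": 0.002,"rx": 0,"ry": 0,"rz": 0,"grip": -1}
    - {"tx": -0.003,"ty": 0.021,"tz": 0.003,"rx": 0,"ry": 0,"rz": 0,"grip": -1}
    - {"tx": -0.0035,"ty": 0.028,"tz": 0.004,"rx": 0,"ry": 0,"rz": 0,"grip": -1}
    - {"tx": -0.0045,"ty": 0.035,"tz": 0.005,"rx": 0,"ry": 0,"rz": 0,"grip": -1}
    - {"tx": -0.005,"ty": 0.042,"tz": 0.006,"rx": 0,"ry": 0,"rz": 0,"grip": -1}
    - {"tx": -0.006,"ty": 0.049,"tz": 0.007,"rx": 0,"ry": 0,"rz": 0,"grip": -1}
    - {"tx": -0.007,"ty": 0.056,"tz": 0.008,"rx": 0,"ry": 0,"rz": 0,"grip": -1}
    - {"tx": -0.008,"ty": 0.063,"tz": 0.009,"rx": 0,"ry": 0,"rz": 0,"grip": -1}
    - {"tx": -0.009,"ty": 0.07,"tz": 0.01,"rx": 0,"ry": 0,"rz": 0,"grip": -1}
    - {"tx": -0.01,"ty": 0.077,"tz": 0.011,"rx": 0,"ry": 0,"rz": 0,"grip": -1}
    - {"tx": -0.0105,"ty": 0.084,"tz": 0.012,"rx": 0,"ry": 0,"rz": 0,"grip": -1}
    - {"tx": -0.0115,"ty": 0.091,"tz": 0.013,"rx": 0,"ry": 0,"rz": 0,"grip": -1}
    - {"tx": -0.0125,"ty": 0.098,"tz": 0.014,"rx": 0,"ry": 0,"rz": 0,"grip": -1}
    - {"tx": -0.013,"ty": 0.105,"tz": 0.015,"rx": 0,"ry": 0,"rz": 0,"grip": -1}
    - {"tx": -0.014,"ty": 0.112,"tz": 0.016,"rx": 0,"ry": 0,"rz": 0,"grip": -1}
    - {"tx": -0.015,"ty": 0.119,"tz": 0.017,"rx": 0,"ry": 0,"rz": 0,"grip": -1}
    - {"tx": -0.016,"ty": 0.126,"tz": 0.018,"rx": 0,"ry": 0,"rz": 0,"grip": -1}
    - {"tx": -0.017,"ty": 0.133,"tz": 0.019,"rx": 0,"ry": 0,"rz": 0,"grip": -1}
    - {"tx": -0.0175,"ty": 0.138,"tz": 0.0195,"rx": 0,"ry": 0,"rz": 0,"grip": -1}

```text
t: 12.35
tool_pos: [0.5316, 0.035, 0.1178]
tool_rot: [0.663, 0.749, -0.0, -0.001]
contact_force: [0.6, -1.6, 1.4]
finger_gap: 0.0007
```

```bash
python3 st.py
```

```text
t 12.35 slope x,y,z mm [88.9  0.2 27.7] F [ 0.58 -1.57  1.41] gap 0.000738510379519923 q [-0.15  0.07  1.92  0.    1.15 -0.27]
```

carry_out:
  steps:
    - {"tx": -0.0005,"ty": 0.004,"tz": 0.0005,"rx": 0,"ry": 0,"rz": 0,"grip": -1}
    - {"tx": -0.001,"ty": 0.008,"tz": 0.001,"rx": 0,"ry": 0,"rz": 0,"grip": -1}
    - {"tx": -0.0015,"ty": 0.012,"tz": 0.0015,"rx": 0,"ry": 0,"rz": 0,"grip": -1}
    - {"tx": -0.002,"ty": 0.016,"tz": 0.002,"rx": 0,"ry": 0,"rz": 0,"grip": -1}
    - {"tx": -0.0025,"ty": 0.02,"tz": 0.003,"rx": 0,"ry": 0,"rz": 0,"grip": -1}
    - {"tx": -0.003,"ty": 0.024,"tz": 0.0035,"rx": 0,"ry": 0,"rz": 0,"grip": -1}
    - {"tx": -0.0035,"ty": 0.028,"tz": 0.004,"rx": 0,"ry": 0,"rz": 0,"grip": -1}
    - {"tx": -0.004,"ty": 0.032,"tz": 0.0045,"rx": 0,"ry": 0,"rz": 0,"grip": -1}
    - {"tx": -0.0045,"ty": 0.036,"tz": 0.005,"rx": 0,"ry": 0,"rz": 0,"grip": -1}
    - {"tx": -0.005,"ty": 0.04,"tz": 0.0055,"rx": 0,"ry": 0,"rz": 0,"grip": -1}
    - {"tx": -0.0055,"ty": 0.044,"tz": 0.006,"rx": 0,"ry": 0,"rz": 0,"grip": -1}
    - {"tx": -0.006,"ty": 0.048,"tz": 0.007,"rx": 0,"ry": 0,"rz": 0,"grip": -1}
    - {"tx": -0.0065,"ty": 0.052,"tz": 0.0075,"rx": 0,"ry": 0,"rz": 0,"grip": -1}
    - {"tx": -0.007,"ty": 0.056,"tz": 0.008,"rx": 0,"ry": 0,"rz": 0,"grip": -1}
    - {"tx": -0.0075,"ty": 0.06,"tz": 0.0085,"rx": 0,"ry": 0,"rz": 0,"grip": -1}

```text
t: 13.6
tool_pos: [0.5294, 0.0528, 0.1205]
tool_rot: [0.662, 0.749, -0.0, -0.0]
contact_force: [-0.1, -2.4, 2.0]
finger_gap: 0.0006
```

```bash
python3 st.py; python3 die.py d11
```

```text
t 13.6 slope x,y,z mm [1.07e+02 1.00e-01 2.78e+01] F [-0.08 -2.37  1.96] gap 0.000634019097747508 q [-0.11  0.07  1.92 -0.    1.15 -0.24]
```

View pics/d11.png

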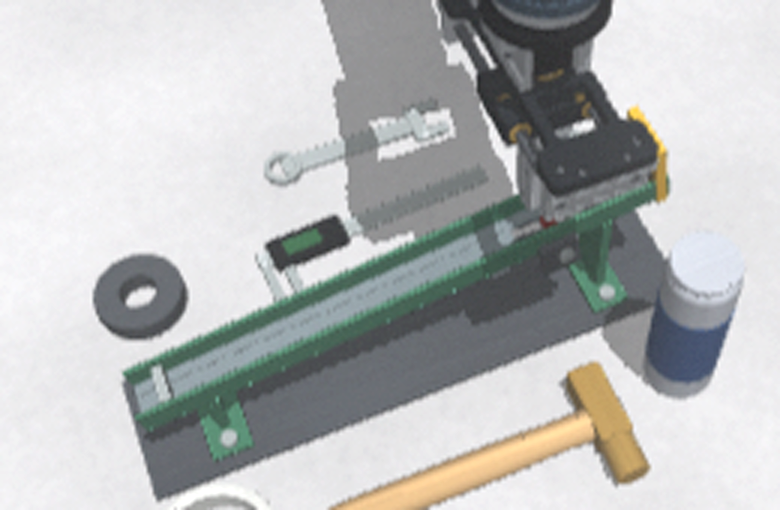

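The gripper nearly covers the die next to the stop, and only a little of the red dog shows at (547,222). Force is still at rolling level, so I'll go in fine steps with force checks.

carry_out:
  steps:
    - {"tx": -0.0005,"ty": 0.003,"tz": 0.0005,"rx": 0,"ry": 0,"rz": 0,"grip": -1}
    - {"tx": -0.001,"ty": 0.006,"tz": 0.001,"rx": 0,"ry": 0,"rz": 0,"grip": -1}
    - {"tx": -0.001,"ty": 0.009,"tz": 0.001,"rx": 0,"ry": 0,"rz": 0,"grip": -1}
    - {"tx": -0.0015,"ty": 0.011,"tz": 0.0015,"rx": 0,"ry": 0,"rz": 0,"grip": -1}
    - {"tx": -0.0015,"ty": 0.011,"tz": 0.0015,"rx": 0,"ry": 0,"rz": 0,"grip": -1}

```text
t: 14.07
tool_pos: [0.5291, 0.0564, 0.1211]
tool_rot: [0.662, 0.749, -0.0, -0.0]
contact_force: [-0.1, -2.1, 0.6]
finger_gap: 0.0002
```

```bash
python3 st.py
```

```text
t 14.0667 slope x,y,z mm [110.7  -0.   27.9] F [-0.08 -2.11  0.58] gap 0.00023367045230194978 q [-0.11  0.06  1.92  0.    1.15 -0.23]
```

carry_out:
  steps:
    - {"tx": -0.0005,"ty": 0.002,"tz": 0.0005,"rx": 0,"ry": 0,"rz": 0,"grip": -1}
    - {"tx": -0.0005,"ty": 0.004,"tz": 0.0005,"rx": 0,"ry": 0,"rz": 0,"grip": -1}
    - {"tx": -0.001,"ty": 0.006,"tz": 0.001,"rx": 0,"ry": 0,"rz": 0,"grip": -1}
    - {"tx": -0.001,"ty": 0.008,"tz": 0.001,"rx": 0,"ry": 0,"rz": 0,"grip": -1}
    - {"tx": -0.001,"ty": 0.008,"tz": 0.001,"rx": 0,"ry": 0,"rz": 0,"grip": -1}

```text
t: 14.48
tool_pos: [0.5292, 0.0567, 0.1213]
tool_rot: [0.662, 0.749, -0.002, 0.002]
contact_force: [1.6, -9.0, -0.7]
finger_gap: 0.0006
```

```bash
python3 st.py
```

```text
t 14.4833 slope x,y,z mm [ 1.11e+02 -1.00e-01  2.81e+01] F [ 1.56 -8.96 -0.74] gap 0.0006209012356042729 q [-0.1   0.06  1.92 -0.    1.15 -0.23]
```

```bash
python3 st.py; python3 - <<'E'
from h import *
a=manip.read_camera('top')['color'][180:250,195:275]; b=manip.read_camera('scene')['color'][160:230,265:345]
r=lambda i:cv2.convertScaleAbs(cv2.resize(i,(400,350),interpolation=cv2.INTER_CUBIC),alpha=1.5)
cv2.imwrite('pics/e.png',np.hstack([r(a),r(b)]))
E
```

```text
t 14.4833 slope x,y,z mm [ 1.11e+02 -1.00e-01  2.81e+01] F [ 1.56 -8.96 -0.74] gap 0.0006209012356042729 q [-0.1   0.06  1.92 -0.    1.15 -0.23]
```

View pics/e.png

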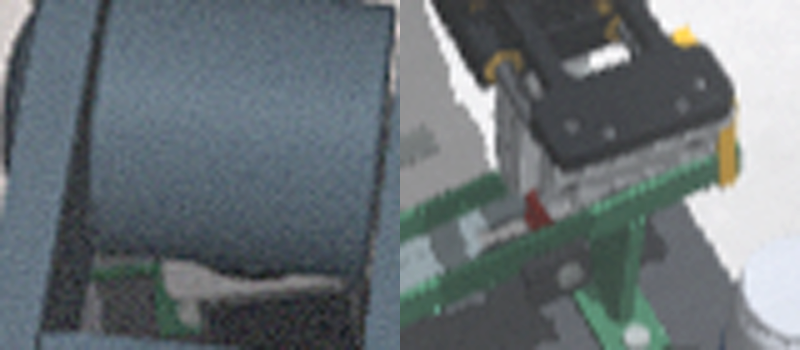

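The red dog stands behind the die, at (537,212) in the right half, and the jump to 9 N with no further travel means the die is on the stop. I'll back off slowly so it settles on the dog.

carry_out:
  steps:
    - {"tx": 0.0,"ty": -0.002,"tz": 0,"rx": 0,"ry": 0,"rz": 0,"grip": -1}
    - {"tx": 0.001,"ty": -0.006,"tz": 0,"rx": 0,"ry": 0,"rz": 0,"grip": -1}
    - {"tx": 0.001,"ty": -0.01,"tz": -0.001,"rx": 0,"ry": 0,"rz": 0,"grip": -1}
    - {"tx": 0.002,"ty": -0.014,"tz": -0.002,"rx": 0,"ry": 0,"rz": 0,"grip": -1}
    - {"tx": 0.002,"ty": -0.018,"tz": -0.002,"rx": 0,"ry": 0,"rz": 0,"grip": -1}
    - {"tx": 0.003,"ty": -0.022,"tz": -0.003,"rx": 0,"ry": 0,"rz": 0,"grip": -1}
    - {"tx": 0.003,"ty": -0.026,"tz": -0.003,"rx": 0,"ry": 0,"rz": 0,"grip": -1}
    - {"tx": 0.004,"ty": -0.03,"tz": -0.004,"rx": 0,"ry": 0,"rz": 0,"grip": -1}
    - {"tx": 0.004,"ty": -0.034,"tz": -0.004,"rx": 0,"ry": 0,"rz": 0,"grip": -1}
    - {"tx": 0.005,"ty": -0.038,"tz": -0.005,"rx": 0,"ry": 0,"rz": 0,"grip": -1}
    - {"tx": 0.005,"ty": -0.042,"tz": -0.005,"rx": 0,"ry": 0,"rz": 0,"grip": -1}
    - {"tx": 0.006,"ty": -0.046,"tz": -0.006,"rx": 0,"ry": 0,"rz": 0,"grip": -1}
    - {"tx": 0.006,"ty": -0.05,"tz": -0.006,"rx": 0,"ry": 0,"rz": 0,"grip": -1}
    - {"tx": 0.007,"ty": -0.055,"tz": -0.007,"rx": 0,"ry": 0,"rz": 0,"grip": -1}
    - {"tx": 0.008,"ty": -0.06,"tz": -0.008,"rx": 0,"ry": 0,"rz": 0,"grip": -1}
    - {"tx": 0.008,"ty": -0.06,"tz": -0.008,"rx": 0,"ry": 0,"rz": 0,"grip": -1}

```text
t: 15.92
tool_pos: [0.5316, 0.0385, 0.1189]
tool_rot: [0.662, 0.749, -0.002, 0.001]
contact_force: [0.3, 0.7, -0.2]
finger_gap: 0.0004
```

```bash
python3 st.py
```

```text
t 15.9167 slope x,y,z mm [92.4 -0.3 28.3] F [ 0.26  0.68 -0.23] gap 0.0004304831894915031 q [-0.14  0.07  1.92 -0.    1.15 -0.26]
```

Contact is gone after 18.6 mm of backing off, so the dog is holding the die. I'll withdraw down the slope, then up and clear.

carry_out:
  steps:
    - {"tx": 0.004,"ty": -0.03,"tz": 0,"rx": 0,"ry": 0,"rz": 0,"grip": -1}
    - {"tx": 0.008,"ty": -0.07,"tz": 0,"rx": 0,"ry": 0,"rz": 0,"grip": -1}
    - {"tx": 0.015,"ty": -0.12,"tz": 0.0,"rx": 0,"ry": 0,"rz": 0,"grip": -1}
    - {"tx": 0.02,"ty": -0.18,"tz": 0.03,"rx": 0,"ry": 0,"rz": 0,"grip": -1}
    - {"tx": 0.02,"ty": -0.25,"tz": 0.1,"rx": 0,"ry": 0,"rz": 0,"grip": -1}
    - {"tx": 0.02,"ty": -0.35,"tz": 0.17,"rx": 0,"ry": 0,"rz": 0,"grip": -1}
    - {"tx": 0.02,"ty": -0.45,"tz": 0.25,"rx": 0,"ry": 0,"rz": 0,"grip": -1}
    - {"tx": 0.02,"ty": -0.55,"tz": 0.33,"rx": 0,"ry": 0,"rz": 0,"grip": -1}
    - {"tx": 0.02,"ty": -0.65,"tz": 0.4,"rx": 0,"ry": 0,"rz": 0,"grip": -1}
    - {"tx": 0.02,"ty": -0.75,"tz": 0.4,"rx": 0,"ry": 0,"rz": 0,"grip": -1}
    - {"tx": 0.02,"ty": -0.85,"tz": 0.4,"rx": 0,"ry": 0,"rz": 0,"grip": -1}
    - {"tx": 0.02,"ty": -0.85,"tz": 0.4,"rx": 0,"ry": 0,"rz": 0,"grip": -1}
    - {"tx": 0.02,"ty": -0.85,"tz": 0.4,"rx": 0,"ry": 0,"rz": 0,"grip": -1}

```text
t: 17.0
tool_pos: [0.5371, -0.2185, 0.2387]
tool_rot: [0.664, 0.748, -0.002, 0.001]
contact_force: [-0.0, 0.6, 0.0]
finger_gap: 0.0005
```

```bash
python3 die.py f; python3 - <<'E'
from h import *
a=manip.read_camera('top')['color'][180:250,195:275]; b=manip.read_camera('scene')['color'][160:230,265:345]
r=lambda i:cv2.convertScaleAbs(cv2.resize(i,(400,350),interpolation=cv2.INTER_CUBIC),alpha=1.5)
cv2.imwrite('pics/f2.png',np.hstack([r(a),r(b)]))
from g0 import *
t=manip.read_camera('top')
for xb in(.1525,.1405): # expected silhouettes
  q=np.array([proj(t,F0+X*(xb+.032*np.cos(k))+Z*(.032+.032*np.sin(k))) for k in np.linspace(0,6.28,100)]); print(xb,((q.min(0)[0]-195)*5).round(),((q.max(0)[0]-195)*5).round())
E
```

```text
0.1525 88.0 257.0
0.1405 120.0 288.0
```

View pics/f2.png

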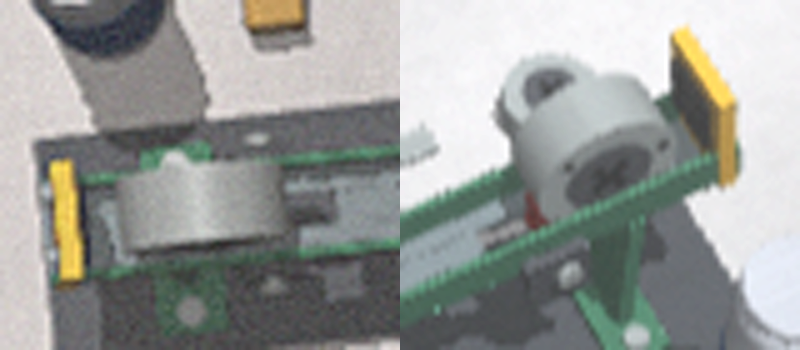

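The die stands upright in the gutter. Its outline runs from 118 to 287, against a predicted 120 to 288 for 12 mm below the stop point. The red dog stands behind it at (535,210). Handing in.

```bash
python3 - <<'E'
from workcell import manip
print(manip.close_job())
E
```

```text
the job is handed in; nothing more can be done
None
```

The die is parked between the raised dog and the yellow end stop. I handed the job in at about 17 s of the 46 s allowed; no verdict is reported.

- **Push:** I pushed it from behind with the shut fingertips, about 28 mm above the floor, at 12–36 mm/s. The force readings between moves stayed around 2–3 N, rising to about 5 N as the die went over the dog.
- **At the stop:** the force rose to 9 N with no further travel, and the camera showed the red dog standing behind the die.
- **Letting go:** I backed off slowly and the contact force fell to nearly zero. The last picture shows the die upright. Its outline matches a position about 12 mm below the stop-contact point, held by the dog.
- **Other things on the bench:** none looked disturbed in the pictures I viewed, but I did not measure their positions at the end.

One move call was refused because its rows left out some keys, and nothing moved. No other checks failed or disagreed.

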